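# Seat the gel comb in its slotted dock

### The arm

A 7-joint arm with a two-finger parallel gripper is mounted at the origin on a cart in front of the work surface, level with it; the furniture and walls round the work are solid. World frame = base frame: x ahead of the robot, y to its left, z up, the work surface at z = 0. Lengths are in m, angles in rad, forces in N, time in s.
With the tool pointing down it reaches from about 0.425 to 0.875 m from the base axis. Payload 8.4 kg.
Tool frame: the origin (TCP) lies at the centre of the arm's flange, where the gripper is bolted on; the fingertips stand 182 mm ahead of it and the grasp point (between the pads) lies 164 mm ahead of it (ctrl.finger_overhang is the distance from the TCP to the fingertips, in m); z points along the fingers, y is the line along which they close (so a half turn about z gives the same grasp; the last joint's range is limited). The gripper opens to 87 mm and grips with 3 to 60 N. Pads are 19 mm wide; open, the fingers measure 117 mm over their backs; the gripper's body (75 mm by 190 mm) begins 51 mm behind the grasp point.
Start: joints at [1.053, 0.333, 0.04, 1.465, -0.013, 1.343, -0.059], TCP at [0.264, -0.594, 0.405] pointing down, gripper open.
Joint ranges: [-2.58, 2.58], [-0.38, 2.09], [-1.3, 1.39], [0.25, 2.4], [-1.5, 4.64], [0.08, 2.09], [-2.65, 2.65]. Speed limits (rad/s): [2.22, 2.22, 2.79, 2.79, 3.14, 3.14, 3.14].

### API

Orientations are given as a 3x3 rotation matrix whose columns are the frame's x, y, z axes.
In Python, from plant import ctrl gives the robot as it stands.
- The arm moves only by the tool send_rows, never from a script. Its argument "series" is a list of rows, each a list of 5 numbers: the shift along the tool's x, y, z in mm, then the turn about the tool's z in rad, then the opening in per cent of the stroke, from 0 (shut) to 100 (fully open). A call has 1 to 20 rows; each row is the pose to reach, as a shift and turn from the pose commanded when the call began, along the tool's axes at that moment; what a row does not reach only later rows make up. A row lasts 1/10 s, in which the tool goes at most 50 mm and 8.59 degrees, less where a joint would pass 70% of its speed; a pose out of reach is approached as far as the arm can. A call with a gripper value outside its range is refused whole. The fingers move at their own pace and stop on an object; the grip force is fixed at half the most. Time passes only in rows, so rows that repeat a pose let the fingers close. It gives the time, the measured TCP pose, the force, the opening and the grip force at its end, in the units of the state.
- ctrl.observe(): the state, without advancing time (a new reading comes with each control period).
- ctrl.read_camera(name): name is "side" or "top" or "wrist"; returns the picture (384x512x3 uint8, red, green, blue); there is no depth.
- ctrl.camera_params(name): a dict with "camera_matrix" (3x3 intrinsics, pixels), "rvec" (rotation vector, rad) and "tvec" (3), from world to camera coordinates, as OpenCV has them; the wrist camera has in their place "T_tool_cam" (4x4, takes a point from camera to tool coordinates, whose origin is the TCP and whose axes are the flange's). Camera axes: x right, y down, z forward; pixel columns grow to the right and rows downward; lengths in m; the calibration is good to about 2 mm. A picture is of the moment at which its call begins: read the wrist's pose just before it. camera_params takes no time and is no camera call.
- ctrl.close_job(): hands the job in; it is judged then, once.
Trained networks look in the newest picture that a camera, given by its name, has taken for a name from the list of things; names that differ only in an ending like _2 or _b are one class to them, and where a whole thing is asked for, a point or a joint stands for the part that bears it (a point fixed in the world has none). Each returns a list of dicts, best first, with "conf" (0 to 1); they miss things now and then, are a little off and sometimes report something else, mostly with a low value. They report only what shows in the picture. A call takes as long as a camera call. They do not tell look-alikes from the thing itself.
- ctrl.recognise(camera, query): "bbox" ([left, top, width, height] in pixels, round what is visible of it).
- ctrl.cut_out(camera, query): "pixels" (384x512 bool, what is visible of it) and "bbox" ([left, top, width, height] in pixels, round what is visible of it).
- ctrl.landmark_of(camera, query): "centre" ([column, row] in pixels: a listed point, or the origin of a listed thing).
The state is a dict: "clock": time; "qpos": joint angles; "joint_velocities": joint speeds; "tau": joint torques, N m; "tool_pos": TCP position; "eef_rot": TCP orientation; "ft_force": force on the tool from outside, world axes, zero at the start; "wrist_torque": the same for the moment, N m; "opening": opening from 0.0 (shut) to 1.0 (fully open); "finger_force": force on a finger pad.
Only numpy, scipy, OpenCV 4.12 (cv2) and the standard library are available. Lean on these libraries where they do the work, as an engineer would, in place of code of your own. Each camera call takes 0.05 s, during which the arm holds its last target. There are 200 camera calls.

### The job

The blue gel comb stands in the channel of the clear-walled dock, its teeth resting on top of the yellow slotted bar to one side of their slots. Gently slide it along the channel, without lifting it out, until every tooth drops into its own slot, then press it straight down until it is fully home on the slotted bar and leave it there. Disturb nothing else on the bench. Its teeth are brittle: never force it.

Things in the scene. Friction and masses are not known exactly. Their poses are not given: they have to be found in the camera images.
- comb: Gel comb standing teeth down, 0.16 to 0.25 kg, 90 mm long (its y), 52 mm high. Origin: mid length, at the tooth tips; z up. Blue plate 6 mm thick (x), 90 mm long, from 16 to 40 mm above the origin, black grip bar on top. Starts in the dock's channel, tips on the runway, 28 to 50 mm to the +y side of the dock's origin (its y along the dock's y); it must slide towards -y.
- comb_top (a point): Centre of the top face of the comb's black grip bar, 52 mm above the tooth tips. The bar is 82 mm long (y), 12 mm thick, 12 mm high. Press here.
- comb_end (a point): Middle of the plate's flat end face at the comb's +y end, 45 mm along y from the comb's origin and 28 mm above the tooth tips. Push here towards -y, above the dock's walls.
- comb_tooth (a point): Tip of the wide tooth at the comb's -y end: 14 mm wide, 35 mm from the comb's origin. The other five are 8 mm wide, at y = -18, -4, 10, 24, 38 mm of the comb. All are 16 mm long. The wide tooth fits no slot but its own.
- dock: Comb dock, fixed to the bench: grey foot 64 x 206 x 8 mm (y from -81 to +125 mm), two clear guide walls along y, from -76 to +120 mm, outer faces 16 mm apart, channel between them 7.6 mm wide, wall tops 48 mm above the origin. Origin: underside of the foot, on the channel's middle line; z up, y along the channel.
- runway (a point): Point on the dock 32 mm above its origin, level with the runway: the top of a yellow bar in the channel. The bar has six slots matching the teeth, each 2 mm longer than its tooth, and solid runway beyond. Its slots are centred up to 10 mm to the +y or -y side of this point: fixed, new each time, not reported; to be felt or seen.
- lifter (a joint): Black lifter in the slots: 0 raised, top 4 mm below the runway; grows as it is pushed down (m), held by 7 N friction, no spring. Over its slots the comb drops 4 mm by its own weight onto it (comb origin 28 mm above the dock's) and cannot slide on. Pressed home, the plate's lower edge rests on the runway, comb origin 16 mm above the dock's, lifter 0.012.
- tip_box: Bystander: blue pipette tip box with a clear lid, 120 x 91 x 77 mm; origin at the centre of its underside.
- vial_a: Bystander: glass vial with black cap, 21 mm diameter, 52 mm high; origin at its underside.
- vial_b: Bystander: glass vial with blue cap, 21 mm diameter, 52 mm high; origin at its underside.
- vial_c: Bystander: amber-filled glass vial with black cap, 21 mm diameter, 52 mm high; origin at its underside.
- petri_2: Bystander: small petri dish, 63 mm diameter, 15 mm high; origin at its underside.
- bench_timer: Bystander: white bench timer, 62 x 66 x 19 mm; origin at its underside.
Mind the look-alikes: they are no part of the job. There is more than one size of the comb; the job needs the largest.

How it is judged:
By the outcome, as a careful person would: the job done as asked, in the order asked, and still so for the second after the job is handed in, with the robot touching nothing.
It also fails if it takes over 38 s, if anything falls off the work surface, if the arm or the gripper's body presses on something with over 40 N, if the wrist force passes 120 N, or if a joint passes its speed limit or range.

## Working session

There is one attempt and no reset: what is moved stays moved. The work goes in short steps, Python scripts to look and compute and a tool call to move; the robot and the scene stay as the last step left them, time stands still between calls to the robot, and variables do not carry over. Pictures are saved under pics/ and viewed, at most 10 in all, crops included, and the job is handed in when it is done.

Besides the shell and the picture viewer there is one more tool, called in YAML: its name, and indented under it one key for each argument. send_rows: Moves the arm, as the interface text tells. Its arguments: {"type":"object","properties":{"series":{"type":"array","items":{"type":"array","items":{"type":"number"}}}},"required":["series"]}

```bash
mkdir -p pics; cat > h.py <<'E'
import numpy as np, cv2
from plant import ctrl
def P(n):
    p=ctrl.camera_params(n); K=np.array(p["camera_matrix"])
    if "rvec" in p:
        R=cv2.Rodrigues(np.array(p["rvec"],float))[0]; t=np.array(p["tvec"],float).ravel()
    else:
        s=ctrl.observe(); T=np.eye(4); T[:3,:3]=s["eef_rot"]; T[:3,3]=s["tool_pos"]
        M=np.linalg.inv(T@np.array(p["T_tool_cam"])); R=M[:3,:3]; t=M[:3,3]
    return K,R,t
def ray(n,px):
    K,R,t=P(n); d=R.T@np.linalg.inv(K)@np.array([px[0],px[1],1.]); return -R.T@t,d
def at_z(n,px,z):
    o,d=ray(n,px); return o+d*(z-o[2])/d[2]
def proj(n,X):
    K,R,t=P(n); c=K@(R@np.array(X)+t); return c[:2]/c[2]
def tri(a,pa,b,pb):
    o1,d1=ray(a,pa);o2,d2=ray(b,pb)
    s=np.linalg.lstsq(np.c_[d1,-d2],o2-o1,rcond=None)[0]
    x,y=o1+d1*s[0],o2+d2*s[1]; return (x+y)/2,np.linalg.norm(x-y)
E
python3 - <<'E'
from h import *
np.set_printoptions(precision=4,suppress=True)
im={n:ctrl.read_camera(n) for n in("side","top")}
for n in im: cv2.imwrite(f"pics/{n}0.png",im[n][:,:,::-1])
for n in im:
    print(n,"cam pos",ray(n,(256,192))[0])
    for q in("comb","dock"):
        print(q,[(d["bbox"],round(d["conf"],2)) for d in ctrl.recognise(n,q)])
    for q in("comb_top","comb_end","comb_tooth","dock","runway"):
        print(q,[(np.round(d["centre"],1),round(d["conf"],2)) for d in ctrl.landmark_of(n,q)])
s=ctrl.observe();print(s["eef_rot"],s["tool_pos"],s["clock"])
E
```

```text
side cam pos [0.4429 0.9716 0.7247]
comb [([318.5, 143.8, 13.2, 14.8], 0.59), ([296.4, 220.0, 22.8, 19.2], 0.56)]
dock [([293.9, 162.5, 25.8, 45.0], 0.85)]
comb_top [(array([304.7, 164.1]), 0.56), (array([327.1, 148.5]), 0.56), (array([307.5, 224.5]), 0.49)]
comb_end [(array([334.8, 145. ]), 0.68), (array([217.2, 271.5]), 0.57), (array([316.9, 233. ]), 0.55), (array([307.7, 179.5]), 0.51)]
comb_tooth [(array([294.7, 227.3]), 0.83), (array([302.9, 174.3]), 0.68), (array([320.3, 156.3]), 0.64)]
dock [(array([303.1, 182.9]), 0.95)]
runway []
top cam pos [0.4864 0.1784 1.319 ]
comb [([287.7, 227.3, 33.5, 4.6], 0.6), ([239.1, 228.8, 10.0, 19.0], 0.59), ([358.3, 234.7, 17.0, 15.5], 0.51)]
dock [([266.4, 213.8, 76.6, 33.5], 0.85), ([136.9, 196.5, 13.8, 5.7], 0.7), ([287.7, 226.9, 28.5, 9.4], 0.67), ([157.6, 208.2, 10.7, 8.4], 0.16)]
comb_top [(array([142.9, 198.5]), 0.64), (array([369.2, 243.4]), 0.6), (array([301. , 234.9]), 0.42), (array([240.5, 239.8]), 0.37)]
comb_end [(array([284.2, 236.2]), 0.7), (array([234.6, 244.9]), 0.55), (array([144.7, 212.7]), 0.46), (array([375.2, 247.9]), 0.42)]
comb_tooth [(array([247.8, 233. ]), 0.62), (array([301.1, 228.5]), 0.57), (array([359.2, 239.6]), 0.43)]
dock [(array([310.3, 230.1]), 0.75), (array([358.9, 202.9]), 0.25), (array([144.9, 200.2]), 0.23)]
runway [(array([309.8, 228.2]), 0.55)]
[[ 0.9136  0.4066 -0.    ]
 [ 0.4066 -0.9136  0.0001]
 [ 0.     -0.0001 -1.    ]] [ 0.2643 -0.5938  0.4047] 0.8
```

View pics/side0.png

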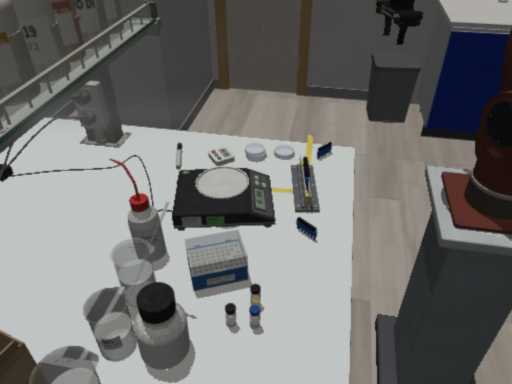

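View pics/top0.png

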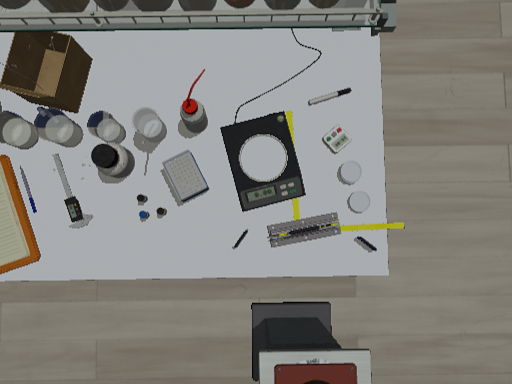

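The side picture shows the dock at about (305,185) with a comb standing in it. The top picture shows it at about (304,230). There are three combs: (240,240) and (366,243) in the top picture lie loose on the bench, and (304,231) stands in the dock channel. The one in the channel fits the description, so I'll confirm it in an enlarged crop.

```bash
python3 - <<'E'
from h import *
np.set_printoptions(precision=4,suppress=True)
t=cv2.imread("pics/top0.png")[205:255,225:385]; s=cv2.imread("pics/side0.png")[130:245,270:350]
t=cv2.resize(t,(800,250),interpolation=cv2.INTER_CUBIC); s=cv2.resize(s,(240,345),interpolation=cv2.INTER_CUBIC)
c=np.zeros((600,800,3),np.uint8); c[:250]=t; c[255:600,:240]=s
ctrl_s=cv2.resize(cv2.imread("pics/side0.png")[155:215,285:325],(230,345),interpolation=cv2.INTER_CUBIC); c[255:600,300:530]=ctrl_s
cv2.imwrite("pics/crop1.png",c)
m=ctrl.cut_out("top","dock")[0]; print(m["bbox"],m["conf"])
pts=np.argwhere(m["pixels"])[:,::-1].astype(np.float32)
W=np.array([at_z("top",p,0.008)[:2] for p in pts],np.float32)
r=cv2.minAreaRect(W); print(r); print(cv2.boxPoints(r))
for a,b in (((303.1,182.9),(310.3,230.1)),): print(tri("side",a,"top",b))
print("comb_top",tri("side",(304.7,164.1),"top",(301,234.9)))
for q in((266.4,0),):pass
E
```

```text
[267.7, 211.5, 72.6, 37.6] 0.72
((0.4934554994106293, 0.02167869359254837), (0.06501875817775726, 0.20156170427799225), 10.77904224395752)
[[ 0.4427  0.1146]
 [ 0.4804 -0.0834]
 [ 0.5442 -0.0712]
 [ 0.5065  0.1268]]
(array([0.4956, 0.0026, 0.0021]), np.float64(0.005790610033306236))
comb_top (array([0.4878, 0.0405, 0.0923]), np.float64(0.016328229910913733))
```

View pics/crop1.png

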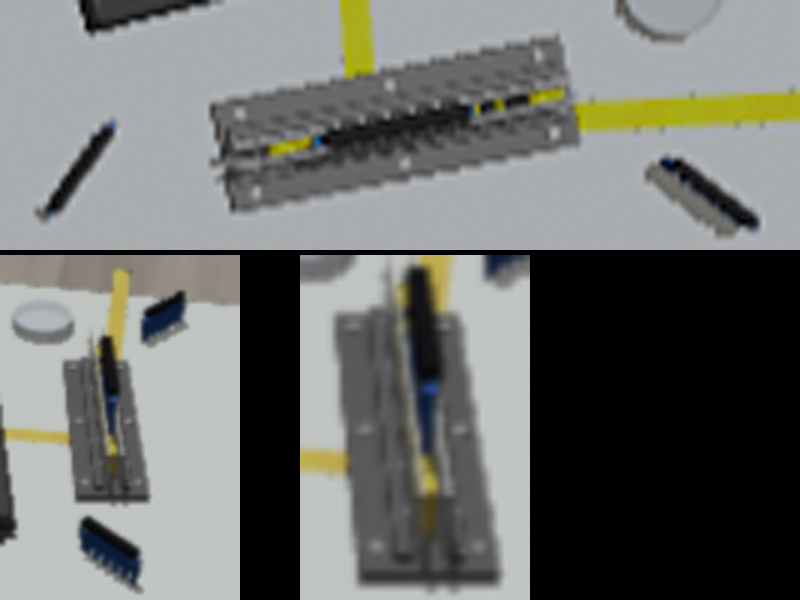

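The crop confirms it: the comb in the dock (bar from about 288 to 320 in the top picture) is the longest. Empty slots show to its right, which is world −y, so dock y is roughly world +y, turned about 11°. Next I'll plan a look with the wrist camera.

```bash
python3 - <<'E'
from h import *
np.set_printoptions(precision=4,suppress=True)
u=np.array([-.187,.9823]); O=np.array([.4976,.0001])
for n,c,r,z in(("bar+y",315,140,.084),("bar-y",475,110,.084),("wide slot",517,100,.032)):
    X=at_z("top",(225+c/5,205+r/5),z); print(n,X,"dock y",(X[:2]-O)@u)
p=ctrl.camera_params("wrist"); print(np.array(p["T_tool_cam"]),np.array(p["camera_matrix"]))
s=ctrl.observe();R=np.array(s["eef_rot"]);
for y in(10,): 
    t=np.r_[O+u*.01,.36]; print(t,(R.T@(t-s["tool_pos"]))*1e3)
E
```

```text
bar+y [0.4853 0.0743 0.084 ] dock y 0.07518672894005396
bar-y [ 0.5004 -0.0134  0.084 ] dock y -0.013740716142853354
wide slot [ 0.5063 -0.0455  0.032 ] dock y -0.04640566636053617
[[-0.0007 -0.9566 -0.2913  0.0806]
 [ 1.     -0.0011  0.0013 -0.0002]
 [-0.0016 -0.2913  0.9566  0.019 ]
 [ 0.      0.      0.      1.    ]] [[315.8211   0.     254.298 ]
 [  0.     315.8211 186.453 ]
 [  0.       0.       1.    ]]
[0.4957 0.0099 0.36  ] [ 456.9233 -457.4729   44.7829]
```

send_rows:
  series:
    - [452,-438,60,0.23,0]
    - [452,-438,60,0.23,0]
    - [452,-438,60,0.23,0]
    - [452,-438,60,0.23,0]
    - [452,-438,60,0.23,0]
    - [452,-438,60,0.23,0]
    - [452,-438,60,0.23,0]
    - [452,-438,60,0.23,0]
    - [452,-438,60,0.23,0]
    - [452,-438,60,0.23,0]
    - [452,-438,60,0.23,0]
    - [452,-438,60,0.23,0]
    - [452,-438,80,0.23,0]
    - [452,-438,105,0.23,0]
    - [452,-438,105,0.23,0]
    - [452,-438,105,0.23,0]
    - [452,-438,105,0.23,0]

```text
clock: 2.55
tool_pos: [0.4995, -0.0107, 0.3011]
eef_rot: [[0.983, 0.186, 0.002], [0.186, -0.983, -0.0], [0.002, 0.001, -1.0]]
ft_force: [0.3, -0.3, -0.8]
opening: 0.007
finger_force: 0.0
```

```bash
python3 - <<'E'
from h import *
np.set_printoptions(precision=4,suppress=True)
s=ctrl.observe();print(s["clock"],s["tool_pos"],s["eef_rot"],s["ft_force"],s["opening"])
im=ctrl.read_camera("wrist")[:,:,::-1]; cv2.imwrite("pics/w1.png",im)
for q in("comb_top","comb_end","dock","runway","comb_tooth"):
    print(q,[(np.round(d["centre"],1),round(d["conf"],2)) for d in ctrl.landmark_of("wrist",q)])
E
```

```text
2.55 [ 0.4995 -0.0107  0.3011] [[ 0.9825  0.1861  0.0016]
 [ 0.1861 -0.9825 -0.0004]
 [ 0.0015  0.0007 -1.    ]] [ 0.2547 -0.2917 -0.8106] 0.00718459811489282
comb_top [(array([403.3, 270.5]), 0.88), (array([193.4, 210.8]), 0.56)]
comb_end [(array([136.7, 200.1]), 0.95)]
dock [(array([240.7, 179.3]), 0.65)]
runway [(array([241.6, 185.7]), 0.82)]
comb_tooth [(array([ 33.4, 148.4]), 0.8), (array([371.4, 230.9]), 0.57), (array([243.4, 187.8]), 0.55)]
```

View pics/w1.png

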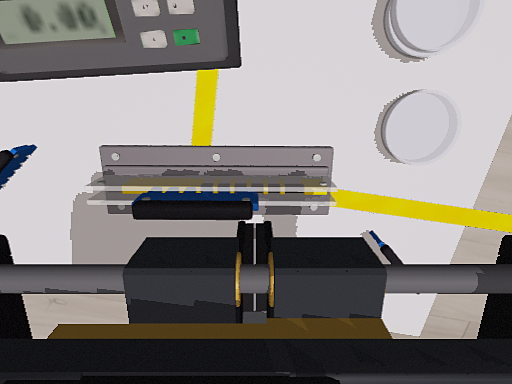

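The wrist picture shows the dock square to the image, with the foot from column 100 to 333, the bar from 133 to 252, and slots along row 186. I'll enlarge it to measure the slots.

```bash
python3 - <<'E'
from h import *
np.set_printoptions(precision=4,suppress=True)
im=cv2.imread("pics/w1.png"); c=im[140:225,90:350]
cv2.imwrite("pics/crop2.png",cv2.resize(c,(780,340),interpolation=cv2.INTER_CUBIC))
s=ctrl.observe();y=-np.array(s["eef_rot"])[:2,1]; 
# foot ends: far edge at z=.008
A=at_z("wrist",(100,148),.008);B=at_z("wrist",(333,148),.008);print("foot",A,B,np.linalg.norm(A-B))
for n,px,z in(("barL",(133,205),.084),("barR",(252,205),.084),("end",(136.7,200.1),.060),("rwy",(241.6,185.7),.032)):
    X=at_z("wrist",px,z);print(n,X,X[:2]@y)
print((A+B)[:2]/2@y-.022)
E
```

```text
foot [0.5063 0.1279 0.008 ] [ 0.5441 -0.0717  0.008 ] 0.2031526354458628
barL [0.4919 0.0705 0.084 ] -0.022797389362663727
barR [ 0.5066 -0.0072  0.084 ] -0.10185555859838681
end [0.4858 0.076  0.06  ] -0.016212249087810153
rwy [0.5028 0.0011 0.032 ] -0.09301098968653261
-0.09265032315482286
```

View pics/crop2.png

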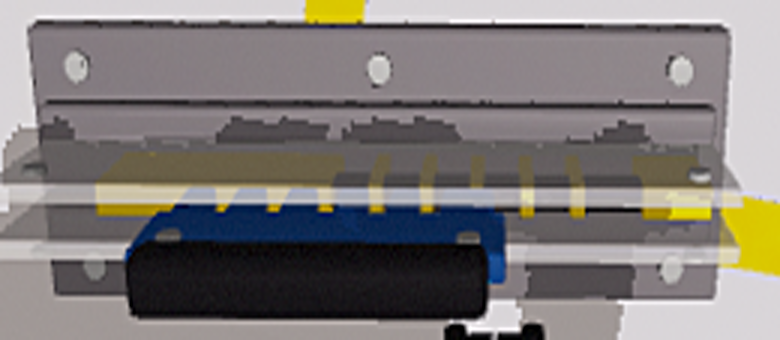

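Travel to the slots works out at about 40–41 mm: the slot centre is about 9 mm to −y of the runway point, and the comb is at about +31 mm. I'll place the closed fingers behind the comb's +y end, with the tips above the walls.

send_rows:
  series:
    - [3,-40,0,0,0]
    - [3,-80,0,0,0]
    - [3,-112,0,0,0]
    - [3,-112,20,0,0]
    - [3,-112,40,0,0]
    - [3,-112,55,0,0]
    - [3,-112,64,0,0]
    - [3,-112,65,0,0]
    - [3,-112,65,0,0]

```text
clock: 3.75
tool_pos: [0.4813, 0.1007, 0.2351]
eef_rot: [[0.982, 0.188, 0.0], [0.188, -0.982, 0.0], [0.0, -0.0, -1.0]]
ft_force: [0.8, -0.5, 0.1]
opening: 0.006
finger_force: 0.0
```

```bash
python3 - <<'E'
from h import *
np.set_printoptions(precision=4,suppress=True)
s=ctrl.observe();print(s["clock"],s["tool_pos"],s["ft_force"])
im=ctrl.read_camera("wrist")[:,:,::-1]; b=ctrl.read_camera("side")[:,:,::-1]
c=np.zeros((600,800,3),np.uint8); c[:384,:512]=im; c[:384,520:796]=cv2.resize(b[150:215,282:329],(276,384),interpolation=cv2.INTER_CUBIC)
cv2.imwrite("pics/w2.png",c[:390])
for q in("comb_top","comb_end","runway"):
    print(q,[(np.round(d["centre"],1),round(d["conf"],2)) for d in ctrl.landmark_of("wrist",q)])
E
```

```text
3.75 [0.4813 0.1007 0.2351] [ 0.8337 -0.4567  0.1368]
comb_top [(array([ 81.8, 211.5]), 0.96), (array([405.7, 268.2]), 0.56)]
comb_end [(array([301.6, 244.7]), 0.74), (array([ 61.2, 232.2]), 0.72)]
runway [(array([415.1, 223.7]), 0.57)]
```

View pics/w2.png

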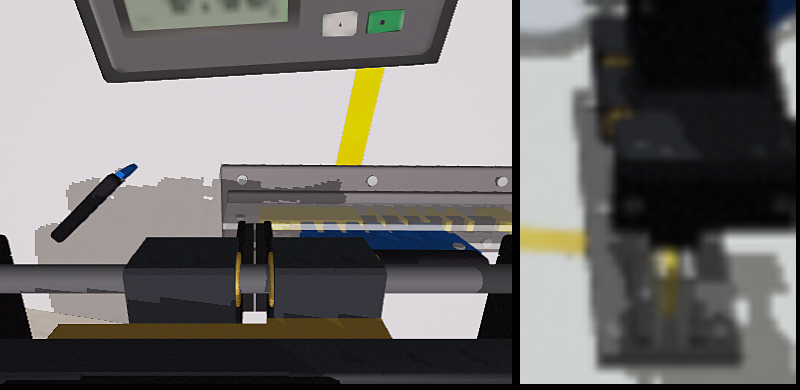

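The wrist picture shows the comb end at about (301,238) and the finger edge at column 273, so the gap is about 15 mm and the lateral alignment is good. I'll push at 20 mm/s and stop several mm short.

send_rows:
  series:
    - [0,4,0,0,0]
    - [0,8,0,0,0]
    - [0,11,0,0,0]
    - [0,13,0,0,0]
    - [0,14,0,0,0]
    - [0,15,0,0,0]
    - [0,16,0,0,0]
    - [0,17,0,0,0]
    - [0,19,0,0,0]
    - [0,21,0,0,0]
    - [0,23,0,0,0]
    - [0,25,0,0,0]
    - [0,27,0,0,0]
    - [0,29,0,0,0]
    - [0,31,0,0,0]
    - [0,33,0,0,0]
    - [0,35,0,0,0]
    - [0,37,0,0,0]
    - [0,39,0,0,0]
    - [0,40,0,0,0]

```text
clock: 6.0
tool_pos: [0.4886, 0.0612, 0.2348]
eef_rot: [[0.982, 0.187, 0.0], [0.187, -0.982, -0.0], [0.0, 0.0, -1.0]]
ft_force: [-0.4, 1.9, 0.2]
opening: 0.005
finger_force: 0.7
```

```bash
python3 - <<'E'
from h import *
np.set_printoptions(precision=4,suppress=True)
s=ctrl.observe();print(s["clock"],s["tool_pos"],s["ft_force"])
im=ctrl.read_camera("wrist")[:,:,::-1]; cv2.imwrite("pics/w3.png",cv2.resize(im[140:275,200:512],(780,338),interpolation=cv2.INTER_CUBIC))
E
```

```text
6.0 [0.4886 0.0612 0.2348] [-0.4443  1.8533  0.159 ]
```

View pics/w3.png

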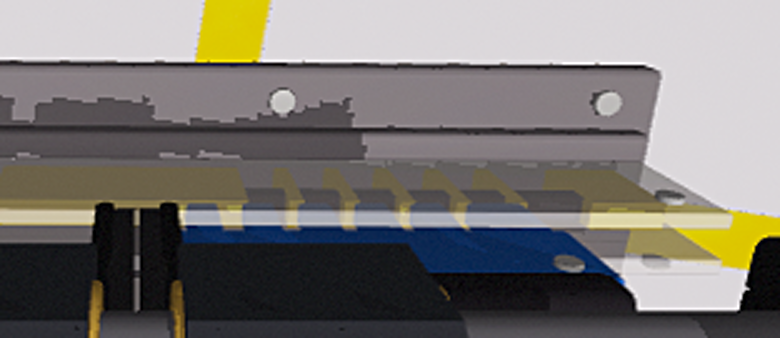

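The fingers are in contact, pushing at about 1.9 N. The wrist picture shows the plate end at about (273,235) and the slot lands at about 315–400, so about 15 mm remains. I'll go 11 mm, then creep, watching the force and the blue plate in the wrist view (it stays still in that view until it drops).

send_rows:
  series:
    - [0,1,0,0,0]
    - [0,2.5,0,0,0]
    - [0,4,0,0,0]
    - [0,5.5,0,0,0]
    - [0,7,0,0,0]
    - [0,8.5,0,0,0]
    - [0,9.5,0,0,0]
    - [0,10.5,0,0,0]
    - [0,11,0,0,0]

```text
clock: 6.95
tool_pos: [0.4907, 0.0505, 0.2347]
eef_rot: [[0.982, 0.188, -0.0], [0.188, -0.982, 0.0], [-0.0, -0.0, -1.0]]
ft_force: [0.1, 1.2, 0.3]
opening: 0.01
finger_force: 0.7
```

```bash
cat > m.py <<'E'
from h import *
import sys
np.set_printoptions(precision=4,suppress=True)
s=ctrl.observe();print(s["clock"],s["tool_pos"],s["ft_force"],"along",np.array(s["eef_rot"])[:,1]@s["ft_force"])
im=ctrl.read_camera("wrist")[:,:,::-1]; cv2.imwrite(f"pics/{sys.argv[1]}.png",im)
h=cv2.cvtColor(im,cv2.COLOR_BGR2HSV); m=cv2.inRange(h,(100,120,40),(130,255,255)); m[:200]=0;m[290:]=0;m[:,:200]=0
n,l,st,c=cv2.connectedComponentsWithStats(m); k=1+st[1:,4].argmax(); print(st[k],c[k])
E
python3 - <<'E'
import cv2
from h import *
im=cv2.imread("pics/w3.png")
E
python3 m.py w4
```

```text
6.95 [0.4907 0.0505 0.2347] [0.1176 1.1934 0.3415] along -1.1501713979932864
[ 273  230  177   24 1711] [373.6587 237.7849]
```

send_rows:
  series:
    - [0,0.5,0,0,0]
    - [0,1,0,0,0]
    - [0,1.5,0,0,0]
    - [0,2,0,0,0]

```text
clock: 7.4
tool_pos: [0.491, 0.0487, 0.2348]
eef_rot: [[0.982, 0.188, 0.0], [0.188, -0.982, 0.0], [0.0, -0.0, -1.0]]
ft_force: [-0.0, 1.4, -0.1]
opening: 0.004
finger_force: 0.7
```

```bash
python3 m.py w5
```

```text
7.4 [0.491  0.0487 0.2348] [-0.0322  1.4396 -0.1371] along -1.4200446922478527
[ 273  230  177   24 1709] [373.7624 237.8063]
```

send_rows:
  series:
    - [0,0.3,0,0,0]
    - [0,0.6,0,0,0]
    - [0,0.9,0,0,0]
    - [0,1.0,0,0,0]

```text
clock: 7.85
tool_pos: [0.4912, 0.0477, 0.2348]
eef_rot: [[0.982, 0.188, 0.0], [0.188, -0.982, 0.0], [0.0, -0.0, -1.0]]
ft_force: [-0.1, 1.5, 0.4]
opening: 0.007
finger_force: 0.8
```

```bash
python3 m.py w6
```

```text
7.85 [0.4912 0.0477 0.2348] [-0.0763  1.4597  0.4369] along -1.4480867656582004
[ 273  230  177   24 1712] [373.5841 237.7897]
```

send_rows:
  series:
    - [0,0.3,0,0,0]
    - [0,0.6,0,0,0]
    - [0,0.9,0,0,0]
    - [0,1.0,0,0,0]

```text
clock: 8.3
tool_pos: [0.4914, 0.0466, 0.2348]
eef_rot: [[0.982, 0.188, 0.0], [0.188, -0.982, 0.0], [0.0, -0.0, -1.0]]
ft_force: [-0.5, 1.6, 0.3]
opening: 0.01
finger_force: 0.8
```

```bash
python3 m.py w7
```

```text
8.3 [0.4914 0.0466 0.2348] [-0.4923  1.5939  0.2566] along -1.6579981898734613
[ 272  230  178   24 1709] [373.4687 237.7654]
```

send_rows:
  series:
    - [0,0.3,0,0,0]
    - [0,0.6,0,0,0]
    - [0,0.9,0,0,0]
    - [0,1.0,0,0,0]

```text
clock: 8.75
tool_pos: [0.4916, 0.0455, 0.2347]
eef_rot: [[0.982, 0.187, -0.0], [0.187, -0.982, -0.0], [-0.0, 0.0, -1.0]]
ft_force: [0.0, 0.3, -0.1]
opening: 0.004
finger_force: 0.0
```

```bash
python3 m.py w8
```

```text
8.75 [0.4916 0.0455 0.2347] [ 0.0018  0.2868 -0.1104] along -0.28142763180583846
[ 272  230  173   20 1476] [366.0644 235.9546]
```

The force fell to zero and the plate shifted in the view, so it looks dropped. I'll check with a picture.

```bash
python3 - <<'E'
import cv2,numpy as np
a,b=[cv2.resize(cv2.imread(f"pics/{n}.png")[190:275,220:480],(780,255),interpolation=cv2.INTER_CUBIC) for n in("w7","w8")]
cv2.imwrite("pics/cmp.png",np.vstack([a,b]))
E
```

```text
(no output)
```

View pics/cmp.png

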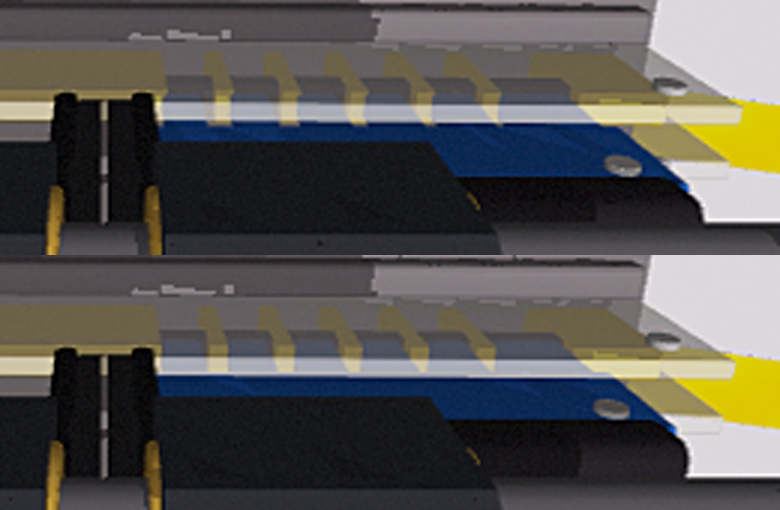

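The lower half shows the plate 4 mm lower, flush with its edge in the wall line and the teeth in the slots. I'll work out the bar's lateral offset from the first wrist look, then retreat, go over and press.

```bash
python3 - <<'E'
import h
from h import *
p=ctrl.camera_params("wrist");T=np.eye(4);x=np.array([.9825,.1861,.0015]);z=np.array([.0016,-.0004,-1]);T[:3,:3]=np.c_[x,np.cross(z,x),z];T[:3,3]=[.4995,-.0107,.3011]
M=T@np.array(p["T_tool_cam"]);K=np.array(p["camera_matrix"])
d=M[:3,:3]@np.linalg.inv(K)@[193.4,210.8,1];o=M[:3,3];X=o+d*(.084-o[2])/d[2]
s=ctrl.observe();R=np.array(s["eef_rot"]);print(X,R.T@(X-s["tool_pos"])*1e3,s["clock"])
E
```

```text
[0.49541508 0.03002415 0.084     ] [  0.88548959  15.7459388  150.72680187] 8.8
```

send_rows:
  series:
    - [0,-2,0,0,0]
    - [0,-4,0,0,0]
    - [0,-4,-15,0,0]
    - [0,-4,-35,0,0]
    - [0,-4,-50,0,0]
    - [0,20,-50,0,0]
    - [0,45,-50,0,0]
    - [0,55,-50,0,0]
    - [0,55,-50,0,0]

```text
clock: 9.7
tool_pos: [0.502, -0.0094, 0.2846]
eef_rot: [[0.983, 0.185, -0.0], [0.185, -0.983, -0.0], [-0.0, 0.0, -1.0]]
ft_force: [0.1, 0.7, -0.9]
opening: 0.003
finger_force: 0.0
```

```bash
python3 - <<'E'
from h import *
np.set_printoptions(precision=4,suppress=True)
s=ctrl.observe();print(s["clock"],s["tool_pos"],s["ft_force"])
im=ctrl.read_camera("wrist")[:,:,::-1]; b=ctrl.read_camera("side")[:,:,::-1]
c=np.zeros((384,800,3),np.uint8); c[:384,:512]=im; c[:384,520:796]=cv2.resize(b[150:215,282:329],(276,384),interpolation=cv2.INTER_CUBIC)
cv2.imwrite("pics/w9.png",c)
E
```

```text
9.7 [ 0.502  -0.0094  0.2846] [ 0.0853  0.7045 -0.91  ]
```

View pics/w9.png

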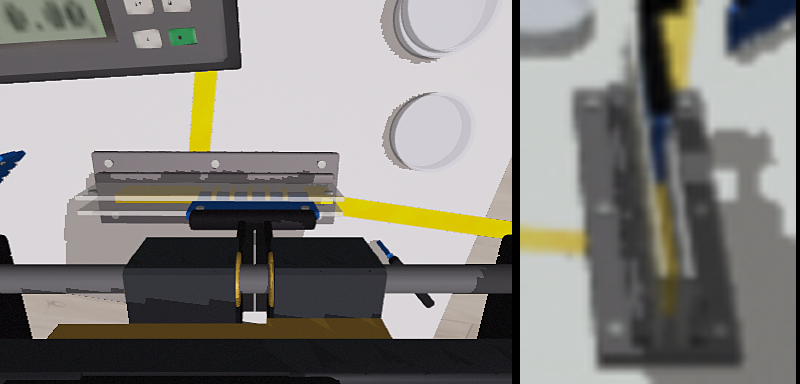

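The bar spans columns 187–319, centred on the tool at 254, and the lateral offset is under 1 mm. Now I'll press straight down, slowly.

send_rows:
  series:
    - [0,0,8,0,0]
    - [0,0,15,0,0]
    - [0,0,19,0,0]
    - [0,0,21,0,0]
    - [0,0,22,0,0]
    - [0,0,23,0,0]
    - [0,0,24,0,0]
    - [0,0,25,0,0]
    - [0,0,26,0,0]
    - [0,0,27,0,0]
    - [0,0,27,0,0]

```text
clock: 10.9
tool_pos: [0.5021, -0.0081, 0.2583]
eef_rot: [[0.982, 0.188, 0.001], [0.188, -0.982, 0.0], [0.001, 0.0, -1.0]]
ft_force: [-2.3, 0.7, 3.8]
opening: 0.005
finger_force: 2.0
```

send_rows:
  series:
    - [0,0,1,0,0]
    - [0,0,2,0,0]
    - [0,0,3,0,0]
    - [0,0,4,0,0]
    - [0,0,5,0,0]
    - [0,0,6,0,0]
    - [0,0,6.5,0,0]
    - [0,0,7,0,0]
    - [0,0,7,0,0]

```text
clock: 11.8
tool_pos: [0.502, -0.0082, 0.2512]
eef_rot: [[0.982, 0.188, 0.001], [0.188, -0.982, 0.0], [0.001, 0.0, -1.0]]
ft_force: [-1.4, 0.1, 4.3]
opening: 0.009
finger_force: 2.3
```

Tip height is 0.069 and the target is 0.068, so I'll finish with small steps until the force rises.

send_rows:
  series:
    - [0,0,0.5,0,0]
    - [0,0,1,0,0]
    - [0,0,1.5,0,0]
    - [0,0,1.5,0,0]

```text
clock: 12.2
tool_pos: [0.5022, -0.0081, 0.2506]
eef_rot: [[0.982, 0.188, 0.001], [0.188, -0.982, -0.0], [0.001, 0.0, -1.0]]
ft_force: [-4.9, 1.0, 15.3]
opening: 0.004
finger_force: 7.5
```

The force jumped to 15 N at tip height 0.0686, so the comb is seated. I'll lift clear and check.

send_rows:
  series:
    - [0,0,-1,0,0]
    - [0,0,-5,0,0]
    - [0,0,-15,0,0]
    - [0,0,-35,0,0]
    - [0,0,-35,0,0]
    - [0,0,-35,0,0]

```text
clock: 12.8
tool_pos: [0.5021, -0.0084, 0.2848]
eef_rot: [[0.982, 0.187, 0.001], [0.187, -0.982, -0.0], [0.001, 0.0, -1.0]]
ft_force: [-0.4, 0.3, -0.1]
opening: 0.005
finger_force: 0.0
```

```bash
python3 - <<'E'
from h import *
np.set_printoptions(precision=4,suppress=True)
s=ctrl.observe();print(s["clock"],s["tool_pos"],s["ft_force"])
im=ctrl.read_camera("wrist")[:,:,::-1]
c=np.vstack([cv2.resize(i[140:240,70:350],(800,286),interpolation=cv2.INTER_CUBIC) for i in(cv2.imread("pics/w9.png"),im)])
cv2.imwrite("pics/w10.png",c)
E
```

```text
12.8 [ 0.5021 -0.0084  0.2848] [-0.4178  0.2552 -0.1326]
```

View pics/w10.png

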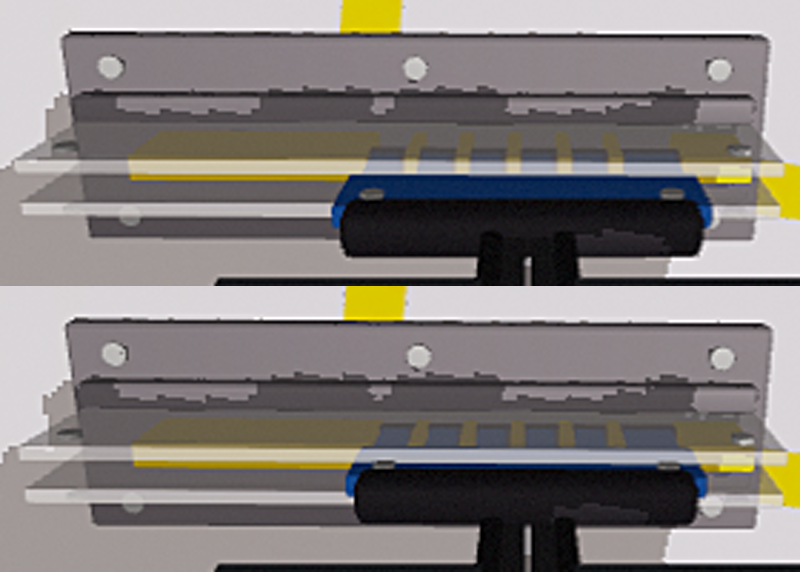

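The comb sits level. The bar's apparent size fits the 12 mm descent to within about 1 mm. I'll do one light confirming press to be sure it is fully home, then lift off.

send_rows:
  series:
    - [0,0,15,0,0]
    - [0,0,28,0,0]
    - [0,0,32,0,0]
    - [0,0,33.5,0,0]
    - [0,0,34.5,0,0]
    - [0,0,35,0,0]
    - [0,0,35.4,0,0]
    - [0,0,35.4,0,0]

```text
clock: 13.65
tool_pos: [0.5015, -0.0081, 0.2504]
eef_rot: [[0.982, 0.188, -0.002], [0.188, -0.982, -0.001], [-0.002, 0.0, -1.0]]
ft_force: [-12.3, -0.7, 26.7]
opening: 0.006
finger_force: 13.3
```

The force went to 27 N with no further travel, so the comb is bottomed out. I'll lift away.

send_rows:
  series:
    - [0,0,-1,0,0]
    - [0,0,-5,0,0]
    - [0,0,-20,0,0]
    - [0,0,-50,0,0]
    - [0,0,-80,0,0]
    - [0,0,-100,0,0]
    - [0,0,-100,0,0]
    - [0,0,-100,0,0]

```text
clock: 14.45
tool_pos: [0.5019, -0.0083, 0.3486]
eef_rot: [[0.982, 0.188, 0.0], [0.188, -0.982, -0.0], [0.0, 0.0, -1.0]]
ft_force: [0.4, 0.2, -1.7]
opening: 0.005
finger_force: 0.0
```

```bash
python3 - <<'E'
from h import *
s=ctrl.observe();print(s["clock"],s["tool_pos"],s["ft_force"])
print(ctrl.close_job())
E
```

```text
14.45 [ 0.50188347 -0.00834505  0.34864252] [ 0.39290961  0.1869982  -1.66164572]
the job is handed in; nothing more can be done
None
```

The comb slid about 40 mm along the channel and dropped into its slots, then went down until it stopped (27 N with no further travel); I lifted the arm clear and handed the job in at 14.5 s, with no verdict returned.

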